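Draw the dosing piston to the gauge height and hold it

TASK

The aluminium dosing block on the worktop carries two steel pistons standing in snug bores, with a gauge post between them. Grip the square-headed piston and draw it straight up, part of the way out of its bore, until the top of its head is level with the top of the gauge post, and finish while still holding it there, steady, ready to be clamped. The block stands loose: do not let the piston jam and lift, tip or drag the block, and leave the gauge post's setting, the round-headed piston and the things standing around as they are.

Things in the scene. Friction and masses are not known exactly. Their poses are not given: they have to be found in the camera images.
- dosing_block: Loose aluminium block, 56 (x) x 146 (y) x 70 (z) mm, 1.2 kg, standing on the worktop. Origin at the centre of its underside, z up. Two vertical bores, 19.5 mm wide and 60 mm deep from the top face, at y = +45 and -45 mm, x = 0; which piston stands in which varies. Small clamp screws stick out 17 mm from its -x face, 50 mm up, and do nothing. The gauge post rises from its middle (x = y = 0).
- square_piston: Loose steel piston, 115 mm long, 0.2 kg: a round shaft of 18 mm with a square head 22 x 22 mm, 30 mm high, on top. Origin at the centre of its foot, z along the shaft to the head, x and y square to the head's flat sides. At the start it stands on the floor of its bore, its foot 10 mm above the worktop and its head 25 to 55 mm above the block's top face. It slides freely if pulled in line (0.75 mm of play all round) and binds if pulled askew.
- square_piston_top (a point): Centre of the top face of the square head, 115 mm above the piston's origin.
- round_piston: The other piston: same shaft and length, but a round head 30 mm across, 30 mm high. Origin at the centre of its foot. Stays fully down in its bore.
- round_piston_top (a point): Centre of the top of the round head, 115 mm above that piston's origin.
- post_top (a point): Centre of the flat top of the gauge post: a slim steel post 10 mm across with a 16 mm cap, midway between the pistons (45 mm from each). Its height is set before the start and it is stiff (about 40 N to shift). Solid equipment taller than the block stands left (y above 0.25 m) and right (y below -0.27 m) of the work, from x = 0.45 m on: come in between, over the worktop's front edge.
- gauge_post (a joint): Setting of the gauge post in m: height of its top above the top of the piston heads when they are fully down (0.015 to 0.032), so also how far the square piston is to be drawn.
- beaker: Bystander: plain clear beaker, 53 x 59 x 68 mm high, origin under its centre.
- weigh_boat: Bystander: white plastic weighing boat, 68 x 68 x 16 mm, origin under its centre.
- standard: Bystander: small bottle, 37 mm wide, 88 mm high, origin under its centre.

How it is judged:
By the outcome, as a careful person would: the job done as asked, in the order asked, and still so for the second after the job is handed in, while the arm keeps its last pose, push and grip.
It also fails if it takes over 35 s, if anything falls off the work surface, if the arm or the gripper's body presses on something with over 40 N, if the wrist force passes 120 N, or if a joint passes its speed limit or range.

ROBOT

A 6-joint arm with a two-finger parallel gripper is mounted at the origin on a cart in front of the work surface, level with it; the furniture and walls round the work are solid. World frame = base frame: x ahead of the robot, y to its left, z up, the work surface at z = 0. Lengths are in m, angles in degrees, forces in N, time in s.
With the tool pointing down it reaches from about 0.425 to 0.95 m from the base axis. Payload 3.5 kg.
Tool frame: the origin (TCP) lies between the finger pads; the fingertips stand 8 mm ahead of it and the grasp point (between the pads) lies 11 mm behind it; z points along the fingers, y is the line along which they close (so a half turn about z gives the same grasp; the last joint's range is limited). The gripper opens to 85 mm and grips with 20 to 120 N. Pads are 22 mm wide; open, the fingers measure 114 mm over their backs; the gripper's body (76 mm by 85 mm) begins 54 mm behind the grasp point. The pads swing forward as they close: fully open they stand 13 mm farther back than shut.
Start: joints at [56.15, 16.404, 90.338, -0, 73.258, -8.594], TCP at [0.288, 0.61, 0.239] pointing down, gripper open.
Joint ranges: [-158.93, 158.93], [-51.34, 127.21], [12.03, 142.37], [-87.48, 267.48], [13.55, 161.25], [-162.69, 162.69]. Speed limits (degrees/s): [159.86, 159.86, 180, 180, 180, 180].

INTERFACE

Orientations are given as [roll, pitch, yaw] about the fixed x, y, z axes, in that order (R = Rz(yaw) Ry(pitch) Rx(roll)).
In Python, from workcell import manip gives the robot as it stands. The module is installed in compiled form; this text tells all that it offers. Calls block until the motion is done:
- manip.move_ptp(position, orientation): joint-space move of the TCP to a pose.
- manip.line_to(position, rot=None, feed=0.15, force_limit=None): straight line of the TCP; rot=None keeps the orientation; feed is the mean speed in m/s. With force_limit (N) it stops when the force on the tool has changed by that much, and returns True; else False.
- manip.move_joints(angles): joint-space move.
- manip.command_gripper(opening): opening from 0.0 (shut) to 1.0 (fully open); the grip force is fixed at half the most; returns when the fingers have stopped.
- manip.pause(seconds).
- manip.ik(position, orientation): joint angles nearest the present ones, or None.
- manip.read_state(): the state.
- manip.get_image(name): name is "scene" or "top"; returns the picture (480x640x3 uint8, red, green, blue); there is no depth.
- manip.camera_model(name): a dict with "fx", "fy", "cx", "cy" (pixels), "k1" (the pictures are not rectified: a ray, as slopes to the right and down, at radius r is drawn at 1 + k1 r^2 times it, then the intrinsics apply), "world_to_cam" (4x4, takes a point from world to camera coordinates). Camera axes: x right, y down, z forward; pixel columns grow to the right and rows downward; lengths in m; the calibration is good to about 2 mm. A picture is of the moment at which its call begins. camera_model takes no time and is no camera call.
A pose or a line that the arm cannot do raises manip.IKError and nothing moves.
- manip.job_done(): hands the job in; it is judged then, once.
The state is a dict: "time": time; "joints": joint angles; "joint_velocities": joint speeds; "joint_torque": joint torques, N m; "tool_pos": TCP position; "ee_rot": TCP orientation; "contact_force": force on the tool from outside, world axes, zero at the start; "torque": the same for the moment, N m; "opening": opening from 0.0 (shut) to 1.0 (fully open); "gripper_force": force on a finger pad.
Only numpy, scipy, OpenCV 4.12 (cv2) and the standard library are available. Lean on these libraries where they do the work, as an engineer would, in place of code of your own. Each camera call takes 0.05 s, during which the arm holds its last target. There are 200 camera calls.

## Working session

There is one attempt and no reset: what is moved stays moved. The work goes in short steps, each a Python script; the robot and the scene stay as the last script left them, time stands still between calls to the robot, and variables do not carry over. Pictures are saved under pics/ and viewed, at most 10 in all, crops included, and the job is handed in when it is done.

```bash
mkdir -p pics; python3 - <<'E'
from workcell import manip
import cv2
for n in("scene","top"):
    cv2.imwrite(f"pics/{n}0.png",manip.get_image(n)[:,:,::-1]); c=manip.camera_model(n); print(n,c)
print(manip.read_state())
E
```

```text
scene {'fx': 477.9558796885494, 'fy': 477.9558796885494, 'cx': 321.4604860020231, 'cy': 235.45063229555524, 'k1': -0.06045233910515672, 'world_to_cam': array([[ 0.77224178, -0.63532139,  0.00306175, -0.46939331],
       [-0.26450867, -0.32588805, -0.90765199,  0.25169262],
       [ 0.57764851,  0.70011693, -0.41971238,  0.53782761],
       [ 0.        ,  0.        ,  0.        ,  1.        ]])}
top {'fx': 611.0100736055789, 'fy': 611.0100736055789, 'cx': 317.3571209932518, 'cy': 239.30000794105194, 'k1': 0.07325283523632747, 'world_to_cam': array([[-0.01474105, -0.99944564,  0.02985147, -0.01265689],
       [-0.98195443,  0.00884067, -0.18891094,  0.62994511],
       [ 0.18854231, -0.03209753, -0.98154039,  0.94115264],
       [ 0.        ,  0.        ,  0.        ,  1.        ]])}
{'time': 0.1, 'joints': array([ 5.61502622e+01,  1.64485485e+01,  9.04161327e+01,  2.15758537e-04,
        7.32582480e+01, -8.59543368e+00]), 'joint_velocities': array([-0.06591747,  0.00946295, -0.21304319, -0.0129654 , -0.11480968,
       -0.00368955]), 'joint_torque': array([ 1.24309649e-03, -4.07296371e+01, -2.93699670e+01, -1.05606509e-04,
        3.41757324e-03, -1.59727996e-06]), 'tool_pos': array([0.28763249, 0.6099996 , 0.23806716]), 'ee_rot': array([-1.79878482e+02, -1.85767109e-02,  1.54745614e+02]), 'contact_force': array([0.86732338, 0.45626739, 0.33025308]), 'torque': array([-0.01382048,  0.01230677,  0.03334555]), 'gripper_force': 0.0, 'opening': 1.0000359327102308}
```

View pics/scene0.png

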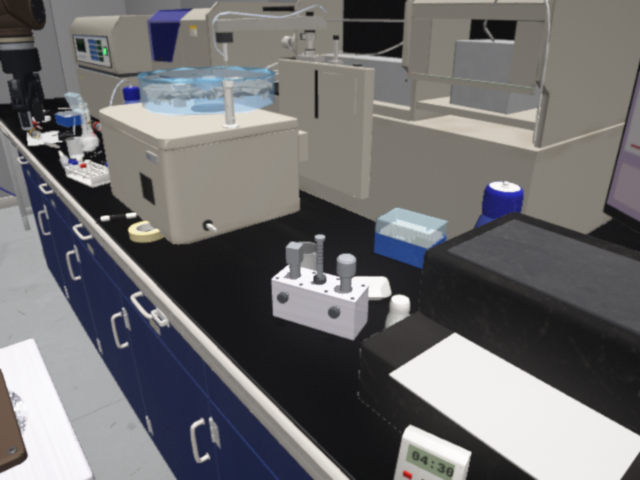

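View pics/top0.png

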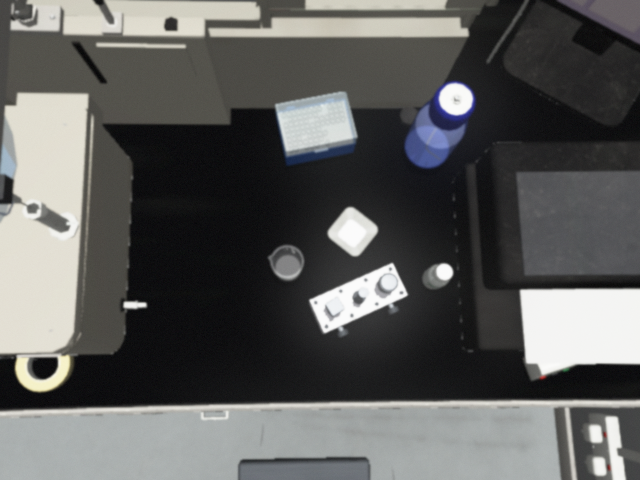

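The block is at top px (358,297). The square head is at its left end (334,308), the post at (361,295) and the round head at (386,284). In the scene view the square head is at (294,246), the post at (320,238) and the round head at (346,260). Next I'll enlarge both.

```bash
python3 - <<'E'
import cv2,numpy as np
a=cv2.imread("pics/top0.png")[255:345,300:420]; b=cv2.imread("pics/scene0.png")[225:345,260:380]
f=lambda i,s:cv2.resize(i,None,fx=s,fy=s,interpolation=cv2.INTER_CUBIC)
cv2.imwrite("pics/ct0.png",f(a,6)); cv2.imwrite("pics/cs0.png",f(b,5))
E
```

```text
(no output)
```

View pics/ct0.png

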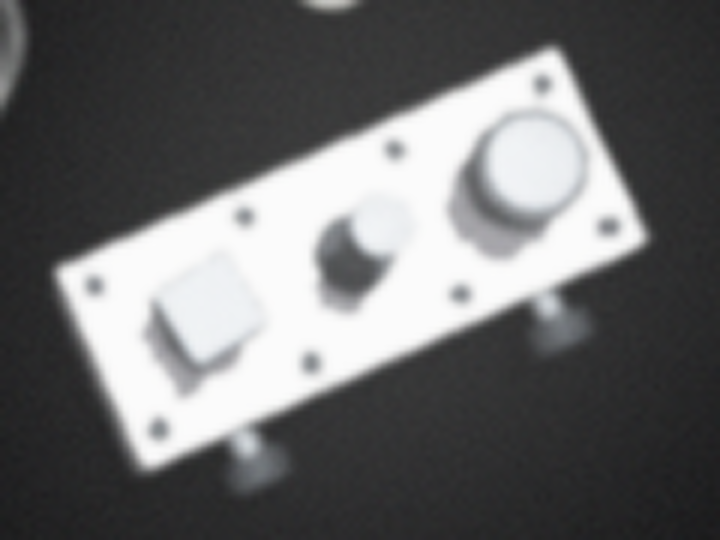

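View pics/cs0.png

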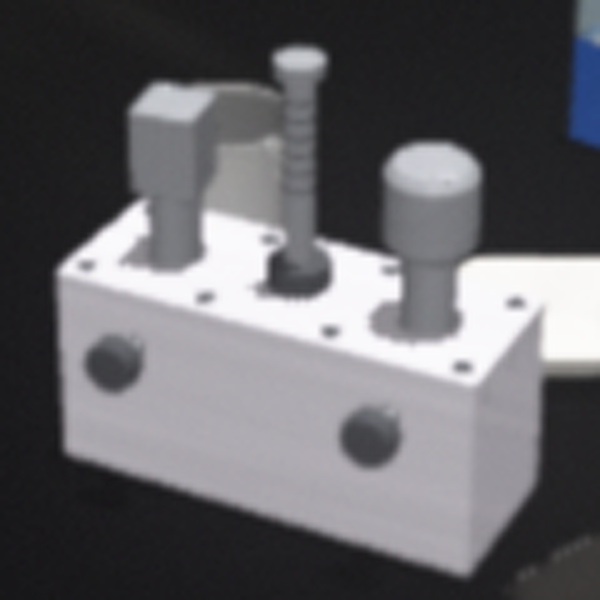

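The square head is turned about 16° from the block. In the ×6 top crop its corners are (153,305), (218,250), (268,315) and (205,365), the post cap is at (383,225) and the round head at (535,163). In the ×5 scene crop the post cap is at (300,57).

```bash
cat >h.py <<'E'
from workcell import manip
import numpy as np, cv2
def ray(n,uv):
    c=manip.camera_model(n); K=np.array([[c['fx'],0,c['cx']],[0,c['fy'],c['cy']],[0,0,1]])
    p=cv2.undistortPoints(np.array([[uv]],float),K,np.array([c['k1'],0,0,0,0]))[0,0]
    T=c['world_to_cam'];R=T[:3,:3];o=-R.T@T[:3,3];d=R.T@np.array([*p,1]);return o,d/np.linalg.norm(d)
def onz(n,uv,z):
    o,d=ray(n,uv);return o+d*(z-o[2])/d[2]
def tri(a,b):
    (o1,d1),(o2,d2)=ray("top",a),ray("scene",b)
    s=np.linalg.lstsq(np.c_[d1,-d2],o2-o1,rcond=None)[0];p,q=o1+s[0]*d1,o2+s[1]*d2
    return (p+q)/2,np.linalg.norm(p-q)
T=lambda x,y:((x+.5)/6-.5+300,(y+.5)/6-.5+255)
S=lambda x,y:((x+.5)/5-.5+260,(y+.5)/5-.5+225)
E
python3 - <<'E'
from h import *
np.set_printoptions(precision=4,suppress=True)
B=np.array([onz("top",T(*p),.07) for p in [(55,270),(555,45),(648,238),(145,470)]]);print("block",B.mean(0),[np.linalg.norm(B[i]-B[i-1]) for i in range(4)])
ang=lambda v:np.degrees(np.arctan2(v[1],v[0]))
print("block y axis ang",ang(B[0]-B[1]),ang(B[3]-B[2]))
H=np.array([onz("top",T(*p),.125) for p in [(153,305),(218,250),(268,315),(205,365)]]);print("sq",H.mean(0),[np.linalg.norm(H[i]-H[i-1]) for i in range(4)])
print("edge angs",[ang(H[(i+1)%4]-H[i])%90 for i in range(4)])
print("round",onz("top",T(535,163),.125))
print("tri sq",tri(T(211,309),S(174,99)));print("tri round",tri(T(535,163),S(433,168)));print("tri post",tri(T(383,225),S(300,58)))
E
```

```text
block [ 0.5336 -0.0838  0.07  ] [np.float64(0.057424050143159884), np.float64(0.14761362423658858), np.float64(0.05695233461085833), np.float64(0.14760415853888187)]
block y axis ang 113.54071091945798 113.72381418908519
sq [ 0.5152 -0.0426  0.125 ] [np.float64(0.019683867363337725), np.float64(0.021378615836498104), np.float64(0.020394772421369233), np.float64(0.020133761150319583)]
edge angs [np.float64(39.289148839890146), np.float64(36.632502913126785), np.float64(37.321066128648866), np.float64(40.1956713433871)]
round [ 0.5509 -0.1252  0.125 ]
tri sq (array([ 0.5157, -0.043 ,  0.1268]), np.float64(0.001708856653310713))
tri round (array([ 0.5514, -0.1256,  0.1241]), np.float64(0.000953258815545624))
tri post (array([ 0.5336, -0.084 ,  0.1506]), np.float64(0.0014079136351871594))
```

Sizes, bore spacing and heights all agree. Post top is about 0.150 m, so the draw is about 25 mm. I'll come in retracted and round the equipment, then touch the post top and the head top lightly with shut fingers to get the exact difference.

```bash
python3 - <<'E'
from h import *
np.set_printoptions(precision=4,suppress=True)
Y=[180,0,128.3]
manip.move_ptp([.30,.32,.25],Y)
manip.move_ptp([.44,.02,.23],Y)
manip.command_gripper(0.0)
manip.move_ptp([.5336,-.084,.185],Y)
s=manip.read_state();print(s['time'],s['tool_pos'],s['ee_rot'],s['contact_force'],s['joints'])
hit=manip.line_to([.5336,-.084,.145],feed=.03,force_limit=4)
s=manip.read_state();print(hit,s['time'],s['tool_pos'],s['contact_force'],s['opening'])
manip.line_to([.5336,-.084,.175],feed=.1)
E
```

```text
3.8833 [ 0.5331 -0.0836  0.1847] [-179.9712   -0.0999  128.2632] [-0.031   1.7521  0.0292] [-19.7059   2.3855 112.1973   0.0314  65.5172 -57.9822]
True 4.775 [ 0.5335 -0.0839  0.1574] [-0.242  -0.4775  3.0884] 0.007487700406725734
```

```bash
python3 - <<'E'
from h import *
np.set_printoptions(precision=4,suppress=True)
manip.line_to([.5156,-.0426,.165],feed=.15)
hit=manip.line_to([.5156,-.0426,.122],feed=.035,force_limit=4)
s=manip.read_state();print(hit,s['time'],s['tool_pos'],s['contact_force'])
manip.line_to([.5156,-.0426,.172],feed=.12)
manip.command_gripper(0.6)
s=manip.read_state();print(s['time'],s['tool_pos'],s['opening'],s['contact_force'])
cv2.imwrite("pics/top1.png",cv2.resize(manip.get_image("top")[200:360,260:460,::-1],None,fx=3,fy=3))
cv2.imwrite("pics/sc1.png",cv2.resize(manip.get_image("scene")[130:350,210:430,::-1],None,fx=2.5,fy=2.5))
E
```

```text
True 6.4333 [ 0.5156 -0.0426  0.133 ] [-0.0651  0.4061  3.1315]
7.4583 [ 0.5155 -0.0426  0.1718] 0.6001840835331012 [ 0.2889 -0.7805  0.4165]
```

View pics/sc1.png

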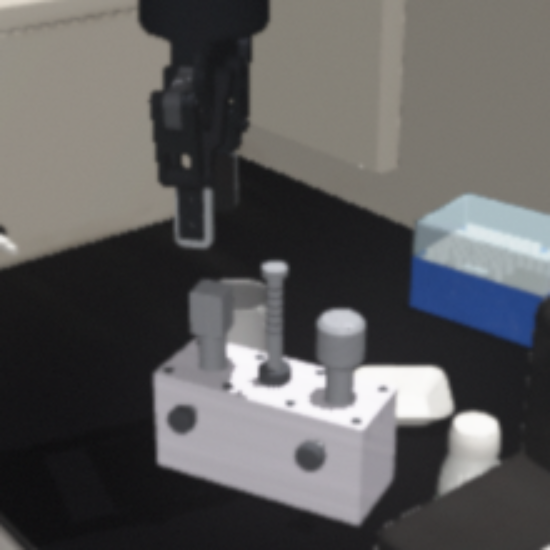

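Post-to-head difference is 24.4 mm, and the head top reads 0.125 m as it should. The picture shows the gripper open over the square head at (210,300), clear of the post. I'll go down, narrow the fingers, and centre along the closing axis by light touches on each side.

```bash
python3 - <<'E'
from h import *
np.set_printoptions(precision=4,suppress=True)
c=np.array([.5156,-.0426,.101]);u=np.array([np.cos(np.radians(38.3)),np.sin(np.radians(38.3)),0])
print(manip.line_to(c,feed=.08,force_limit=6))
manip.command_gripper(0.34); manip.pause(.2)
def st(t):
    s=manip.read_state();print(t,round(s['time'],2),s['tool_pos'],'u',(s['tool_pos']-c)@u*1000,'F',s['contact_force'],s['contact_force']@u,s['opening'])
    return (s['tool_pos']-c)@u
st('down')
h1=manip.line_to(c+u*.006,feed=.01,force_limit=2);a=st(h1)
manip.line_to(c,feed=.02)
h2=manip.line_to(c-u*.006,feed=.01,force_limit=2);b=st(h2)
manip.line_to(c+u*(a+b)/2,feed=.02);st('mid')
E
```

```text
False
down 9.13 [ 0.5156 -0.0426  0.1011] u 0.005194928977020661 F [-0.1346 -0.0243 -0.4274] -0.12069388392363925 0.3401622617690045
True 9.67 [ 0.5193 -0.0396  0.1006] u 4.800742633342241 F [-0.1011  0.3808 -0.2948] 0.15671295275730956 0.34369718641386476
True 10.51 [ 0.5123 -0.0446  0.1008] u -3.8397924015923794 F [-0.2497 -0.085  -0.5726] -0.24863884119057467 0.3455028408663925
mid 10.89 [ 0.5159 -0.0422  0.1008] u 0.4940758532505999 F [-0.1345  0.1758  0.1037] 0.003354750355872384 0.33792096066451105
```

The measured half-range is 4.3 mm against 4.2 mm expected, so the touches are genuine and the centre is +0.5 mm. Closing now.

```bash
python3 - <<'E'
from h import *
np.set_printoptions(precision=4,suppress=True)
manip.command_gripper(0.0); manip.pause(.3)
s=manip.read_state();print(s['time'],s['tool_pos'],s['ee_rot'],s['contact_force'],s['torque'],s['opening'],s['gripper_force'])
cv2.imwrite("pics/sc2.png",cv2.resize(manip.get_image("scene")[180:350,240:400,::-1],None,fx=3.5,fy=3.5,interpolation=cv2.INTER_CUBIC))
E
```

```text
11.4083 [ 0.516  -0.0423  0.101 ] [-179.7623   -0.3758  128.2936] [ 0.052   0.4722 -0.434 ] [ 0.0792 -0.1732 -0.009 ] 0.24812269326220301 58.68148326873779
```

View pics/sc2.png

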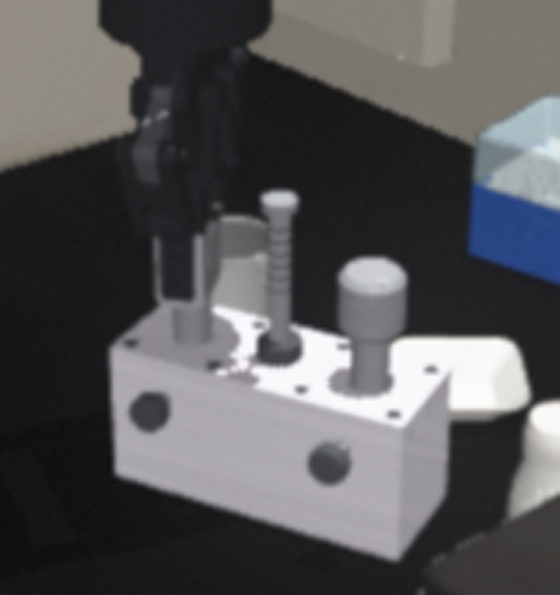

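Well gripped: opening 0.248, 59 N at the pads, side force under 0.5 N. The picture shows the fingers on the square head at (185,270) and the block undisturbed. Drawing slowly under a force guard.

```bash
python3 - <<'E'
from h import *
np.set_printoptions(precision=4,suppress=True)
p=manip.read_state()['tool_pos'];z0=p[2]
for d in (.003,.010,.018,.0244):
    h=manip.line_to([p[0],p[1],z0+d],feed=.015,force_limit=6)
    s=manip.read_state();print(h,round(s['time'],2),(s['tool_pos']-p)*1000,s['ee_rot'],s['contact_force'],s['torque'])
    if h: break
E
```

```text
False 11.81 [-0.3152  0.0092  2.8672] [-179.7193   -0.4093  128.301 ] [-0.2462  0.6424 -2.2036] [ 0.0163 -0.039   0.0019]
False 12.43 [-0.0425  0.0001 10.0523] [-179.7528   -0.3809  128.2998] [ 0.2122 -0.6245 -1.7266] [0.0232 0.0312 0.0093]
False 13.11 [-0.0223  0.0084 18.0091] [-179.7554   -0.3809  128.2967] [ 0.3235  0.9829 -1.281 ] [0.079  0.002  0.0547]
False 13.68 [ 0.0194 -0.0155 24.4983] [-179.7579   -0.3711  128.2985] [ 0.8927 -0.1025 -2.7714] [ 0.0165 -0.0179  0.008 ]
```

```bash
python3 - <<'E'
from h import *
np.set_printoptions(precision=4,suppress=True)
manip.pause(.5)
s=manip.read_state();print(s['time'],s['tool_pos'],s['contact_force'],s['gripper_force'],s['joint_velocities'])
f=lambda i:cv2.resize(i,None,fx=4,fy=4,interpolation=cv2.INTER_CUBIC)
a=f(manip.get_image("scene")[205:345,260:360,::-1]);b=f(manip.get_image("top")[245:345,300:420,::-1][:, :100])
b=cv2.copyMakeBorder(b,0,a.shape[0]-b.shape[0],0,0,cv2.BORDER_CONSTANT)
cv2.imwrite("pics/fin.png",np.hstack([a,b]))
i0=cv2.imread("pics/scene0.png")[290:345,268:375].astype(int);i1=manip.get_image("scene")[290:345,268:375,::-1].astype(int)
print("block change",np.abs(i0-i1).mean())
E
```

```text
14.1833 [ 0.5159 -0.0423  0.1253] [ 0.7245 -0.3272 -1.7394] 58.89509618282318 [0.0821 0.0364 0.0103 0.0934 0.0271 0.1175]
block change 1.7446615689606344
```

View pics/fin.png

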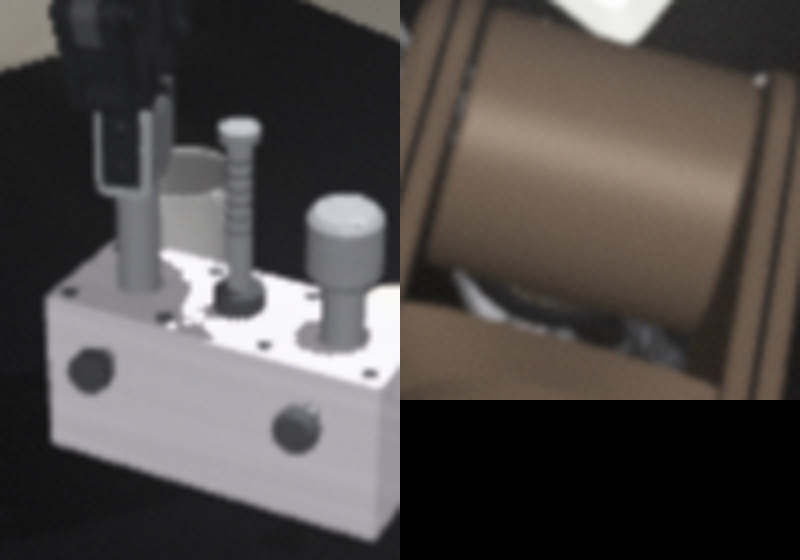

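The scene view shows the shaft drawn about 25 mm further out under the fingers at (140,240). The block, post and round head are where they were, and the tool carries just the piston's 2 N weight, steadily. The top view is hidden by the arm.

```bash
python3 -c "
from workcell import manip
print(manip.job_done())"
```

```text
the job is handed in; nothing more can be done
None
```

I drew the square piston up 24.4 mm, the height difference I measured by touching the post top and the head top. It is held there steady, with the block unmoved in the last picture, and the job is handed in; the gripper hid the head top, so the final level rests on that measured height.

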